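# Unclamp the foot and stack a metal flower stand on the tacking turntable

## Robot

A 6-joint arm with a two-finger parallel gripper is mounted at the origin on the work surface. World frame = base frame: x ahead of the robot, y to its left, z up, the work surface at z = 0. Lengths are in m, angles in rad, forces in N, time in s.
With the tool pointing down it reaches from about 0.35 to 0.775 m from the base axis. Payload 5.5 kg.
Tool frame: the origin (TCP) lies between the finger pads; the fingertips stand 19 mm ahead of it and the grasp point (between the pads) is the TCP; z points along the fingers, y is the line along which they close (so a half turn about z gives the same grasp; the last joint's range is limited). The gripper opens to 85 mm and grips with 20 to 120 N. Pads are 22 mm wide; open, the fingers measure 114 mm over their backs; the gripper's body (76 mm by 85 mm) begins 54 mm behind the grasp point. The pads swing forward as they close: fully open they stand 13 mm farther back than shut.
Start: joints at [-1.458, 0.313, 0.046, 1.304, 0, 1.431], TCP at [0.144, -0.557, 0.25] pointing down, gripper open.
Joint ranges: [-2.76, 2.76], [-0.86, 1.69], [-1.03, 1.26], [-2.2, 2.34], [-1.47, 1.5], [-3.14, 3.14]. Speed limits (rad/s): [2.57, 2.57, 3.14, 3.14, 3.14, 3.14].

## Interface

Orientations are given as a unit quaternion [w, x, y, z].
In Python, from workcell import env gives the robot as it stands.
- The arm moves only by the tool carry_out, never from a script. Its argument "increments" is a list that holds one entry, the list of rows, each a list of 6 numbers: the shift along the tool's x, y, z each as a share of 50 cm, from -1 to 1, then the turn, a rotation vector about the tool's x, y, z each as a share of 2 pi rad, from -1 to 1. In form: [[[x, y, z, ax, ay, az], ...]]. A call has 1 to 5 rows; each row is the pose to reach, as a shift and turn from the pose commanded when the call began, along the tool's axes at that moment, turning the shorter way round; what a row does not reach only later rows make up. A row lasts 1/8 s, in which the tool goes at most 62.5 mm and 10.7 degrees, less where a joint would pass 70% of its speed; a pose out of reach is approached as far as the arm can. A call with a number of a shift or a turn outside -1 to 1 is refused whole. A call with a gripper value outside its range is refused whole. "jaw" is the closure, from 0 (fully open) to 1 (shut), set as the call begins (left out, the last holds). The fingers move at their own pace and stop on an object; "squeeze" is the grip in N (left out, the last holds). Time passes only in rows, so rows that repeat a pose let the fingers close. It gives the time, the measured TCP pose, the force, the opening and the grip force at its end, in the units of the state.
- env.get_state(): the state, without advancing time (a new reading comes with each control period).
- env.read_camera(name): name is "scene" or "top" or "wrist"; returns a dict with "frame" (384x512x3 uint8, blue, green, red), "z_map" (384x512 float32, m along the optical axis (not along the pixel's ray), 0 where there is no reading), "intrinsics" (3x3 intrinsics, pixels), "k1" (the pictures are not rectified: a ray, as slopes to the right and down, at radius r is drawn at 1 + k1 r^2 times it, then the intrinsics apply), "R" (3x3) and "t" (3): a world point X has camera coordinates R X + t; the wrist camera has in their place "T_tool_cam" (4x4, takes a point from camera to tool coordinates, whose origin is the TCP and whose axes are the flange's). Camera axes: x right, y down, z forward; pixel columns grow to the right and rows downward; lengths in m; the calibration is good to about 2 mm. A picture is of the moment at which its call begins: read the wrist's pose just before it.
- env.hand_in(): hands the job in; it is judged then, once.
Trained networks look in the newest picture that a camera, given by its name, has taken for a name from the list of things; names that differ only in an ending like _2 or _b are one class to them, and where a whole thing is asked for, a point or a joint stands for the part that bears it (a point fixed in the world has none). Each returns a list of dicts, best first, with "score" (0 to 1); they miss things now and then, are a little off and sometimes report something else, mostly with a low value. They report only what shows in the picture. A call takes as long as a camera call. They do not tell look-alikes from the thing itself.
- env.find_in(camera, name): "position" ([x, y, z] in m, in world coordinates, good to about 4 mm: the middle of the surface that is visible of it).
The state is a dict: "clock": time; "joint_pos": joint angles; "qvel": joint speeds; "tau": joint torques, N m; "tcp_pos": TCP position; "orientation": TCP orientation; "wrist_force": force on the tool from outside, world axes, zero at the start; "ft_torque": the same for the moment, N m; "finger_gap": finger opening in m; "grip_force": force on a finger pad.
Only numpy, scipy, OpenCV 4.12 (cv2) and the standard library are available. Lean on these libraries where they do the work, as an engineer would, in place of code of your own. Each camera call takes 0.05 s, during which the arm holds its last target. There are 200 camera calls.

## Task

Lift the red pawl of the clamp right up and slide its yellow jaw fully back, then set the square foot plate with its stem upright into the square seat of the orange turntable. Thread the three rosettes over its stem in this order, each lying flat on the one below: green leaves first, then the white flower, then the small yellow flower on top. Leave the red spray can standing where it is.

Things in the scene. Friction and masses are not known exactly. Their poses are not given: they have to be found in the camera images.
- pawl (a joint): Red ratchet pawl of the blue clamp, hinged on a level pin. 0 = down: its tooth stops the jaw sliding back. Grows to 1.1 rad as its free end rises (turns about +y of the jaw_handle frame, so the end also swings to that frame's +x). Stiff hinge, about 2 N at the grip: stays where left. Tooth clear from 0.3 rad; lift it well up, over 0.7.
- pawl_grip (a point): Middle of the red grip block on the pawl's free end: 14 mm wide (across the bar), 16 long, 22 tall. This point is 10 mm under its top, 54 mm above the table when down. With the pawl down the hinge pin lies 50 mm from it along +x of the jaw_handle frame and 18 mm lower. The pawl arm under the block is 10 mm wide; the bar below tops out at 27 mm.
- jaw (a joint): Yellow sliding jaw of the clamp. 0 = closed on the foot plate; grows to 0.030 m (fully back) as it slides along +x of the jaw_handle frame, away from the foot. Friction about 3 N; stays where left. Locked while the pawl is down. Fully back means over 0.025.
- jaw_handle (a point): On the axis of the jaw's black upright round handle: 16 mm diameter, free from 35 to 70 mm above the table; this point at 60 mm. Axes: x along the bar from the foot to the pawl's hinge (the way the jaw slides back), z up. Jaw closed: the foot's stem is 56 mm away along -x, the pawl grip 59 mm along +x, and the jaw's lip overhangs the foot plate's edge by 9 mm.
- foot: Foot of the stand: bare metal square plate 90 x 90 x 8 mm with a round stem, 14 mm diameter, upright at its centre, 60 mm tall above the plate (last 6 mm tapered). 0.4 to 0.7 kg. At the start in the clamp, underside 12 mm above the table, sides along the clamp's. Origin: centre of the plate's underside; z along the stem, x and y along the sides.
- turntable: Target, fixed: orange square plate 130 x 130 mm, raised rim round a square seat. Seat floor 12 mm above the table, 106 x 106 mm inside the rim; rim 12 mm wide, 6 mm above the floor. The foot plate drops in flat, any quarter turn. Origin: centre of its underside on the table; x and y along its sides.
- leaves: Green rosette of four leaves, 124 mm across, with a hub: a tube 34 mm outside diameter, 22 mm bore right through, 18 mm tall, standing up from the middle of flat 4 mm thick blades level with its underside. Lies flat on the table. Origin: on the hub's axis at its underside; z along the axis, up.
- big_flower: White flower of six petals, 100 mm across, with a hub: a tube 34 mm outside diameter, 22 mm bore right through, 18 mm tall, standing up from the middle of flat 4 mm thick blades level with its underside. Lies flat on the table. Origin: on the hub's axis at its underside; z along the axis, up.
- small_flower: Yellow flower of five petals, 74 mm across, with a hub: a tube 34 mm outside diameter, 22 mm bore right through, 18 mm tall, standing up from the middle of flat 4 mm thick blades level with its underside. Lies flat on the table. Origin: on the hub's axis at its underside; z along the axis, up.
- can: Bystander: red spray can with black cap, 52 mm diameter, 120 mm tall, standing. Origin: centre of its underside.
There are look-alikes about, which are no part of the job. Several things have the shape of the leaves; the one meant has the colours described above.

How it is judged:
On the way, in this order (a step that is already met when the one before it is completed fails the run):
1. the pawl is lifted clear (over 0.7 rad) (value of joint pawl above 0.7 rad), for 0.2 s.
2. the jaw is slid back (over 25 mm) (value of joint jaw above 0.025 m), for 0.2 s.
3. the foot lies flat in the turntable's seat (horizontal distance between foot and turntable below 0.012 m and z of foot in the frame of turntable between 0.009 and 0.0155 m and angle between foot's own z axis and vertical below 0.06 rad), for 0.2 s.
4. leaves lies flat on the one below, on the stem (all of step 3 and horizontal distance between leaves and foot below 0.008 m and z of leaves in the frame of foot between 0.004 and 0.012 m and angle between leaves's own z axis and vertical below 0.08 rad), for 0.2 s.
5. big_flower lies flat on the one below, on the stem (all of step 3 and horizontal distance between big_flower and foot below 0.008 m and z of big_flower in the frame of foot between 0.022 and 0.03 m and angle between big_flower's own z axis and vertical below 0.08 rad), for 0.2 s.
6. small_flower lies flat on the one below, on the stem (all of step 3 and horizontal distance between small_flower and foot below 0.008 m and z of small_flower in the frame of foot between 0.04 and 0.048 m and angle between small_flower's own z axis and vertical below 0.08 rad), for 0.2 s.
At the end, for the whole second after the job is handed in: Foot flat in the seat (12 mm across, 3.5 mm in height); on its stem from the bottom: green leaves, white flower, yellow flower, undersides 8, 26, 44 mm above the foot's (4 mm), each within 8 mm of the stem's axis, upright, released and at rest (all of step 6 and horizontal distance between each of leaves, big_flower and foot below 0.008 m and z of leaves in the frame of foot between 0.004 and 0.012 m and angle between each of leaves, big_flower's own z axis and vertical below 0.08 rad and z of big_flower in the frame of foot between 0.022 and 0.03 m and linear speed of each of foot, leaves, big_flower, small_flower below 0.02 m/s); the robot touches nothing.
It fails at once if the spray can is moved more than 30 mm or tipped over (distance of can from where it was at the start of the episode above 0.03 m or angle between can's own z axis and vertical above 0.4 rad).
It also fails if it takes over 131 s, if anything falls off the work surface, if the arm or the gripper's body presses on something with over 40 N, if the wrist force passes 120 N, or if a joint passes its speed limit or range.

## Working session

There is one attempt and no reset: what is moved stays moved. The work goes in short steps, Python scripts to look and compute and a tool call to move; the robot and the scene stay as the last step left them, time stands still between calls to the robot, and variables do not carry over. Pictures are saved under pics/ and viewed, at most 14 in all, crops included, and the job is handed in when it is done.

Besides the shell and the picture viewer there is one more tool, called after "Call:" as a command line: name --argument value ..., lists and objects as JSON in quotes. carry_out: Moves the arm, as the interface text tells. Its arguments: {"type":"object","properties":{"increments":{"type":"array","items":{"type":"array","items":{"type":"array","items":{"type":"number","minimum":-1,"maximum":1}}}},"jaw":{"type":"number"},"squeeze":{"type":"number"}},"required":["increments"]}

```bash
mkdir -p pics; ls
cat > h.py <<'E'
import numpy as np, cv2
from workcell import env
from scipy.spatial.transform import Rotation as Ro
def rot(s): 
    q=s['orientation']; return Ro.from_quat([q[1],q[2],q[3],q[0]])
def pts(c, s=None):
    "world point for every pixel (NaN where no depth)"
    h,w=c['z_map'].shape; K=np.array(c['intrinsics']); v,u=np.mgrid[:h,:w]
    d=np.stack([(u-K[0,2])/K[0,0],(v-K[1,2])/K[1,1]],-1); r=d.copy()
    for _ in range(15): r=d/(1+c['k1']*(r**2).sum(-1,keepdims=True))
    z=np.where(c['z_map']>0,c['z_map'],np.nan)[...,None]
    P=np.concatenate([r*z,z],-1)
    if 'R' in c: return (P-np.array(c['t']))@np.array(c['R'])
    T=np.array(c['T_tool_cam']); P=P@T[:3,:3].T+T[:3,3]
    return P@rot(s).as_matrix().T+np.array(s['tcp_pos'])
def look(n):
    s=env.get_state(); c=env.read_camera(n); return c,pts(c,s),s
def rows(target, yaw=None, s=None, base=None):
    "increment from the pose (tool pointing down, y closing line at yaw) to target"
    s=s or env.get_state(); R=rot(s); p=np.array(s['tcp_pos']) if base is None else np.array(base)
    d=R.inv().apply(np.array(target)-p)/0.5
    yy=R.as_matrix()[:,1]; a=np.arctan2(yy[1],yy[0])
    da=0 if yaw is None else (yaw-a+np.pi/2)%np.pi-np.pi/2
    return np.round(d,4), 'az share',round(-da/(2*np.pi),4),'cur yaw',round(a,3)
E
python3 - <<'E'
from h import *
s=env.get_state(); print(s)
for n in ['scene','top']:
    c,P,_=look(n); cv2.imwrite(f'pics/{n}0.png',c['frame']); np.savez(f'{n}0.npz',P=P,f=c['frame'])
    print(n,'k',c['intrinsics'],c['k1'],c['R'],c['t'])
    for k in ['pawl_grip','jaw_handle','foot','turntable','leaves','big_flower','small_flower','can']:
        print(k,[(np.round(x['position'],3).tolist(),round(x['score'],2)) for x in env.find_in(n,k)][:5])
E
```

```text
pics
{'clock': 0.0, 'joint_pos': array([-1.45760563e+00,  3.14005616e-01,  4.49816815e-02,  1.30356566e+00,
        3.70231110e-06,  1.43119567e+00]), 'qvel': array([ 7.57543994e-04,  1.23009262e-04, -3.07795254e-04,  7.77057108e-04,
       -5.93756109e-04, -2.45632179e-05]), 'tau': array([-5.89926967e-04, -4.80625033e+01,  2.98532653e+01,  1.91533560e-02,
       -2.16395433e-04, -1.74462343e-06]), 'tcp_pos': array([ 0.14375062, -0.55626522,  0.24940695]), 'orientation': array([-8.96530460e-04,  9.92022297e-01,  1.26059345e-01,  1.36906741e-05]), 'wrist_force': array([-1.06225507, -0.37917374, -0.20597582]), 'ft_torque': array([-0.02234851,  0.0342134 ,  0.0560918 ]), 'grip_force': 0.0, 'finger_gap': 0.08490871004402559}
scene k [[393.54159125   0.         252.40439412]
 [  0.         393.54159125 191.36336648]
 [  0.           0.           1.        ]] -0.09822041054832896 [[ 0.67625192  0.7366452   0.00609871]
 [ 0.50839655 -0.46069284 -0.72752667]
 [-0.5331194   0.49509187 -0.68605229]] [-0.32617076 -0.21532448  1.34512261]
pawl_grip [([0.636, -0.285, 0.041], 0.64), ([0.512, -0.26
[... 400 characters left out ...]
op k [[456.62456338   0.         252.52810509]
 [  0.         456.62456338 189.47329475]
 [  0.           0.           1.        ]] -0.10450647708867605 [[-0.02896479 -0.99948979  0.0134607 ]
 [-0.99289034  0.02721292 -0.1158802 ]
 [ 0.11545477 -0.01672145 -0.99317198]] [-0.01655855  0.531227    1.15668069]
pawl_grip [([0.64, -0.28, 0.048], 0.39)]
jaw_handle [([0.567, -0.276, 0.027], 0.55)]
foot [([0.507, -0.26, 0.021], 0.75)]
turntable [([0.471, 0.273, 0.008], 0.62)]
leaves [([0.315, -0.309, 0.002], 0.93), ([0.676, 0.281, 0.003], 0.92), ([0.66, -0.042, 0.004], 0.8), ([0.392, 0.042, 0.001], 0.58)]
big_flower []
small_flower [([0.456, -0.065, 0.005], 0.69)]
can [([0.728, 0.133, 0.079], 0.64)]
```

View pics/top0.png

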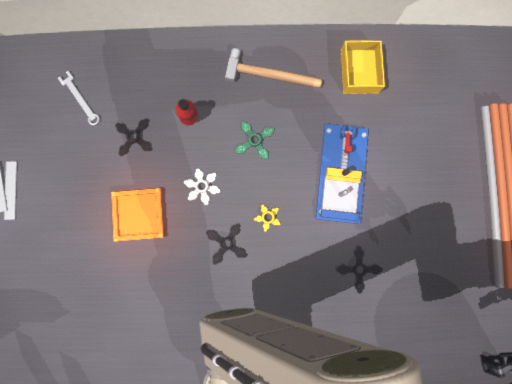

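View pics/scene0.png

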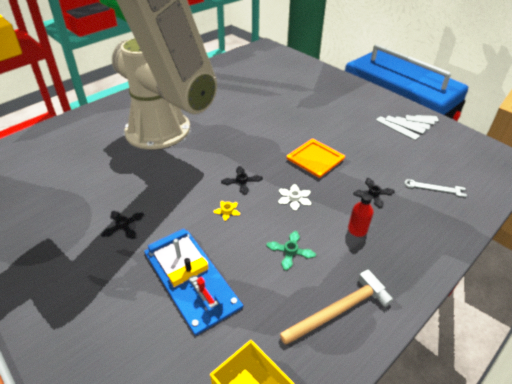

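Leaf-shaped candidates in the top picture are at (134,136) black, (228,243) black, (359,269) black and (255,140) green. Only the green one at (255,140) fits the description. I'll measure it and confirm it with an enlarged crop.

```bash
cat > m.py <<'E'
from h import *
def masks(f,P):
    hsv=cv2.cvtColor(f,cv2.COLOR_BGR2HSV).astype(int); H,S,V=[hsv[...,i] for i in range(3)]
    X,Y=P[...,0],P[...,1]
    def near(x,y,r): return np.hypot(X-x,Y-y)<r
    return {'leaves':(H>65)&(H<95)&(S>120)&(V>50)&near(.67,-.045,.1),
     'big':(S<60)&(V>130)&near(.545,.1,.08),
     'small':(H>20)&(H<35)&(S>150)&(V>100)&near(.462,-.068,.06),
     'tt':(H>8)&(H<20)&(S>150)&(V>100)&near(.475,.27,.13),
     'clamp':(H>100)&(H<125)&(S>120)&near(.57,-.28,.16),
     'jaw':(H>20)&(H<35)&(S>150)&(V>100)&near(.57,-.28,.08),
     'plate':(S<60)&(V>130)&near(.51,-.265,.07),
     'pawl':((H<8)|(H>172))&(S>150)&near(.62,-.28,.07),
     'can':((H<8)|(H>172))&(S>150)&near(.74,.125,.07)}
if __name__=='__main__':
  for n in ['scene','top']:
    d=np.load(n+'0.npz'); P,f=d['P'],d['f']
    print(n)
    for k,m in masks(f,P).items():
        m=m&np.isfinite(P[...,0]); Q=P[m]
        (c,sz,a)=cv2.minAreaRect(Q[:,:2].astype(np.float32)*1000)
        (cc,cr)=cv2.minEnclosingCircle(Q[:,:2].astype(np.float32)*1000)
        print(k,m.sum(),'mean',Q.mean(0).round(4),'z',np.percentile(Q[:,2],[2,50,98]).round(3),'rect',np.round(c),np.round(sz),round(a,1),'circ',np.round(cc),round(cr))
        if k=='leaves': # hub top
            q=Q[Q[:,2]>.012]; print('  hub',q.mean(0) if len(q) else None)
        if k in('big','small'):
            q=Q[Q[:,2]>.012]; print('  hub',q.mean(0) if len(q) else None,len(q))
  f=np.load('top0.npz')['f']; g=np.load('scene0.npz')['f']
  cv2.imwrite('pics/crop1.png',np.hstack([cv2.resize(f[100:250,170:380],None,fx=2,fy=2.0),cv2.resize(g[220:340,140:320],(360,300))]))
E
python3 m.py
```

```text
scene
leaves 517 mean [ 0.6701 -0.0462  0.005 ] z [-0.     0.003  0.018] rect [669. -45.] [90. 88.] 76.3 circ [669. -43.] 61
  hub [ 0.6692376  -0.04448449  0.01579502]
big 1307 mean [5.517e-01 8.180e-02 5.000e-04] z [-0.004 -0.001  0.016] rect [546.  89.] [138. 149.] 69.2 circ [545.  99.] 80
  hub [0.54665976 0.10063028 0.01559602] 57
small 291 mean [ 0.4619 -0.0739  0.0063] z [-0.003  0.003  0.019] rect [457. -72.] [68. 77.] 49.5 circ [456. -71.] 40
  hub [ 0.4604911  -0.07304529  0.01611322] 75
tt 299 mean [0.4824 0.2616 0.0098] z [-0.003  0.011  0.018] rect [467. 282.] [149. 156.] 3.6 circ [471. 283.] 102
clamp 3174 mean [ 0.6093 -0.2873  0.0138] z [0.    0.012 0.043] rect [ 562. -272.] [125. 284.] 81.8 circ [ 564. -275.] 149
jaw 493 mean [ 0.5695 -0.2788  0.0299] z [0.013 0.032 0.042] rect [ 564. -275.] [89. 35.] 76.8 circ [ 563. -276.] 46
plate 977 mean [ 0.5076 -0.2656  0.0226] z [0.009 0.02  0.073] rect [ 523. -255.] [116. 115.] 81.9 circ [ 512. -263.] 67
pawl 140 mean [ 0.6438 -0.2875  0.049 ] z [0.039 0.043 0.067] rect [ 648. -287.] [12. 55.] 84.4 circ [ 648. -284.] 28
can 614 mean [0.7475 0.1181 0.0566] z [0.004 0.061 0.1  ] rect [744. 124.] [48. 35.] 27.8 circ [743. 128.] 24
topm.py:23: RuntimeWarning: Mean of empty slice.
  print(k,m.sum(),'mean',Q.mean(0).round(4),'z',np.percentile(Q[:,2],[2,50,98]).round(3),'rect',np.round(c),np.round(sz),round(a,1),'circ',np.round(cc),round(cr))
  ret = um.true_divide(
Traceback (most recent call last):
  File "m.py", line 23, in <module>
    print(k,m.sum(),'mean',Q.mean(0).round(4),'z',np.percentile(Q[:,2],[2,50,98]).round(3),'rect',np.round(c),np.round(sz),round(a,1),'circ',np.round(cc),round(cr))
                                                  ~~~~~~~~~~~~~^^^^^^^^^^^^^^^^^^
IndexError: index -1 is out of bounds for axis 0 with size 0
```

```bash
sed -i "s/Q=P\[m\]/Q=P[m]\n        if m.sum()<5: print(k,'none'); continue/" m.py; python3 m.py
python3 - <<'E'
import numpy as np
d=np.load('top0.npz');P,f=d['P'],d['f']
print(f[140,250],f[148,244],P[140,250],P[200,137], P[200,200],P[100,300],P[300,60],np.isnan(P[...,2]).mean())
E
```

```text
scene
leaves 517 mean [ 0.6701 -0.0462  0.005 ] z [-0.     0.003  0.018] rect [669. -45.] [90. 88.] 76.3 circ [669. -43.] 61
  hub [ 0.6692376  -0.04448449  0.01579502]
big 1307 mean [5.517e-01 8.180e-02 5.000e-04] z [-0.004 -0.001  0.016] rect [546.  89.] [138. 149.] 69.2 circ [545.  99.] 80
  hub [0.54665976 0.10063028 0.01559602] 57
small 291 mean [ 0.4619 -0.0739  0.0063] z [-0.003  0.003  0.019] rect [457. -72.] [68. 77.] 49.5 circ [456. -71.] 40
  hub [ 0.4604911  -0.07304529  0.01611322] 75
tt 299 mean [0.4824 0.2616 0.0098] z [-0.003  0.011  0.018] rect [467. 282.] [149. 156.] 3.6 circ [471. 283.] 102
clamp 3174 mean [ 0.6093 -0.2873  0.0138] z [0.    0.012 0.043] rect [ 562. -272.] [125. 284.] 81.8 circ [ 564. -275.] 149
jaw 493 mean [ 0.5695 -0.2788  0.0299] z [0.013 0.032 0.042] rect [ 564. -275.] [89. 35.] 76.8 circ [ 563. -276.] 46
plate 977 mean [ 0.5076 -0.2656  0.0226] z [0.009 0.02  0.073] rect [ 523. -255.] [116. 115.] 81.9 circ [ 512. -263.] 67
pawl 140 mean [ 0.6438 -0.2875  0.049 ] z [0.039 0.043 0.067] rect [ 648. -287.] [12. 55.] 84.4 circ [ 648. -284.] 28
can 
[... 694 characters left out ...]
305 mean [ 0.5622 -0.2711  0.0317] z [0.025 0.032 0.039] rect [ 563. -271.] [89. 27.] 81.5 circ [ 562. -271.] 45
plate 1112 mean [ 0.5082 -0.2601  0.0195] z [-0.001  0.019  0.07 ] rect [ 510. -261.] [132. 126.] 52.2 circ [ 510. -265.] 70
pawl 70 mean [ 0.6443 -0.2829  0.0503] z [0.036 0.044 0.067] rect [ 646. -284.] [14. 54.] 77.2 circ [ 647. -283.] 27
can 216 mean [0.7247 0.1364 0.0706] z [0.017 0.078 0.096] rect [732. 136.] [36. 46.] 6.5 circ [736. 136.] 23
[117 142  92] [153 191 118] [ 0.66630164 -0.02893381  0.01229225] [0.51338746 0.27508714 0.00923751] [ 0.51013088  0.10891175 -0.00360122] [ 0.7792744  -0.17018287 -0.00329595] [ 0.25311385  0.48776758 -0.00373219] 0.0038045247395833335
```

View pics/crop1.png

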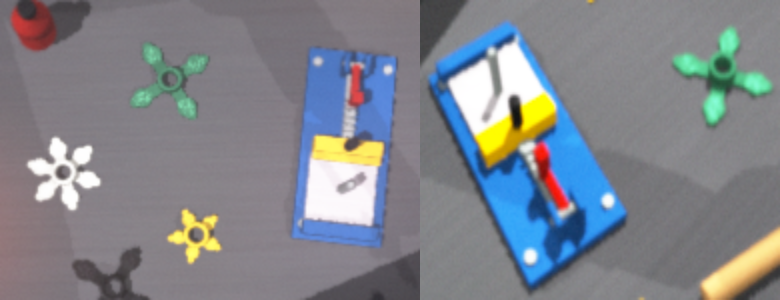

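The crop shows the green leaves at crop (172,78), with a hub hole, so that is the one meant. The three black ones are decoys. The clamp's foot end points down in the picture and the pawl end points up. Next I go above the clamp for a wrist view.

```bash
python3 -c "
from h import *
print(rows([.56,-.27,.30],-.141+np.pi/2)); print(env.read_camera('wrist')['T_tool_cam'])"
```

```text
(array([ 0.9494, -0.3471, -0.0994]), 'az share', np.float64(0.0627), 'cur yaw', np.float64(-1.318))
[[ 1.44083389e-04 -9.44935399e-01 -3.27256889e-01  8.44994602e-02]
 [ 9.99999635e-01 -1.39549923e-04  8.43218303e-04  4.47620096e-04]
 [-8.42455497e-04 -3.27256891e-01  9.44935034e-01 -1.24462639e-01]
 [ 0.00000000e+00  0.00000000e+00  0.00000000e+00  1.00000000e+00]]
```

Call:
carry_out --increments '[[[0.95, -0.347, -0.1, 0, 0, 0.0627], [0.95, -0.347, -0.1, 0, 0, 0.0627], [0.95, -0.347, -0.1, 0, 0, 0.0627], [0.95, -0.347, -0.1, 0, 0, 0.0627], [0.95, -0.347, -0.1, 0, 0, 0.0627]]]' --jaw 0.3 --squeeze 40

```text
clock: 1.58
tcp_pos: [0.3958, -0.3833, 0.2808]
orientation: [0.0, 0.998, -0.071, 0.0]
wrist_force: [0.8, -0.3, -0.1]
finger_gap: 0.0597
grip_force: 0.0
```

```bash
python3 -c "
from h import *
s=env.get_state();print(s['tcp_pos'],s['finger_gap'],rows([.56,-.27,.30],-.141+np.pi/2))"
```

```text
[ 0.3957769  -0.38331673  0.28081451] 0.05969433711711609 (array([ 0.2932, -0.2706, -0.0384]), 'az share', np.float64(-0.0001), 'cur yaw', np.float64(-1.712))
```

Call:
carry_out --increments '[[[0.293, -0.271, -0.038, 0, 0, 0], [0.293, -0.271, -0.038, 0, 0, 0], [0.293, -0.271, -0.038, 0, 0, 0], [0.293, -0.271, -0.038, 0, 0, 0], [0.293, -0.271, -0.038, 0, 0, 0]]]'

```text
clock: 2.2
tcp_pos: [0.5588, -0.2704, 0.299]
orientation: [0.0, 0.998, -0.07, -0.0]
wrist_force: [-0.6, -0.2, -0.5]
finger_gap: 0.0599
grip_force: 0.0
```

```bash
cat > w.py <<'E'
from h import *
import sys
n=sys.argv[1]; c,P,s=look('wrist'); cv2.imwrite(f'pics/{n}.png',c['frame']); np.savez(f'{n}.npz',P=P,f=c['frame'])
print(np.round(s['tcp_pos'],4),s['clock'])
for k in sys.argv[2:]: print(k,[(np.round(x['position'],4).tolist(),round(x['score'],2)) for x in env.find_in('wrist',k)][:3])
E
python3 w.py w1 pawl_grip jaw_handle foot
```

```text
[ 0.5588 -0.2704  0.299 ] 2.2
pawl_grip [([0.6442, -0.2859, 0.0444], 0.93)]
jaw_handle [([0.5705, -0.2756, 0.0339], 0.68)]
foot [([0.5121, -0.268, 0.0229], 0.57), ([0.5387, 0.0889, 0.0057], 0.4)]
```

View pics/w1.png

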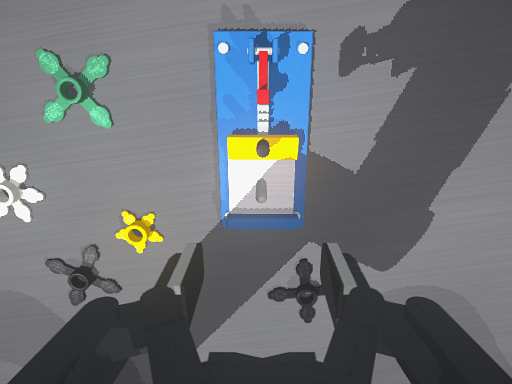

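The wrist view shows the red grip block at (263,97), the black handle at (263,148), the stem at (261,190) and the green hub at (69,91). Next I measure them by height bands.

Run:
```python
from h import *
d=np.load('w1.npz');P,f=d['P'],d['f'];hsv=cv2.cvtColor(f,cv2.COLOR_BGR2HSV)
def reg(n,u0,u1,v0,v1,lo,hi):
    Q=P[v0:v1,u0:u1].reshape(-1,3); q=Q[(Q[:,2]>lo)&(Q[:,2]<hi)]
    print(n,len(q),q.mean(0).round(4),'mid',((q.min(0)+q.max(0))/2).round(4),np.ptp(q,axis=0).round(4))
reg('blocktop',250,280,80,115,.056,.075); reg('handletop',250,278,135,160,.062,.08)
reg('stem top',250,275,175,210,.07,.09); reg('stem',250,275,175,210,.03,.07)
reg('leafhub',50,90,72,112,.012,.03); reg('yellowhub',120,155,215,250,.012,.03);reg('whitehub',0,30,175,215,.012,.03)
b=(hsv[...,0]>100)&(hsv[...,0]<125)&(hsv[...,1]>120)&np.isfinite(P[...,2])
b[:,:205]=0;b[:,325:]=0;b[235:]=0
print(cv2.minAreaRect(P[b][:,:2].astype(np.float32)*1000))
```

```text
blocktop 185 [ 0.628  -0.2822  0.0656] mid [ 0.6278 -0.2824  0.0652] [0.0165 0.0148 0.0057]
handletop 155 [ 0.5691 -0.2737  0.0705] mid [ 0.5683 -0.2737  0.0676] [0.0155 0.0152 0.0109]
stem top 111 [ 0.5151 -0.2642  0.0776] mid [ 0.5143 -0.2641  0.0762] [0.0124 0.0129 0.0121]
stem 107 [ 0.5186 -0.2649  0.0506] mid [ 0.5169 -0.2643  0.0497] [0.0073 0.0131 0.0395]
leafhub 435 [ 0.6681 -0.0432  0.0174] mid [ 0.6679 -0.0422  0.0165] [0.0324 0.0336 0.0089]
yellowhub 279 [ 0.46   -0.0713  0.0174] mid [ 0.459  -0.0709  0.0165] [0.0339 0.0316 0.0089]
whitehub 218 [0.5448 0.0936 0.0168] mid [0.5461 0.0984 0.0162] [0.0337 0.0267 0.0083]
((572.5682373046875, -274.3223571777344), (119.98306274414062, 258.1570129394531), 81.8643798828125)
```

```bash
python3 -c "
from h import *
print(rows([.628,-.2822,.10],-.15+np.pi/2),rows([.628,-.2822,.054],-.15+np.pi/2)[0])"
```

```text
(array([ 0.1433, -0.0004,  0.3987]), 'az share', np.float64(0.0011), 'cur yaw', np.float64(-1.714)) [ 1.433e-01 -4.000e-04  4.907e-01]
```

Call:
carry_out --increments '[[[0.143, 0, 0.2, 0, 0, 0.001], [0.143, 0, 0.3, 0, 0, 0.001], [0.143, 0, 0.4, 0, 0, 0.001], [0.143, 0, 0.45, 0, 0, 0.001], [0.143, 0, 0.49, 0, 0, 0.001]]]'

```text
clock: 3.02
tcp_pos: [0.6258, -0.2811, 0.0498]
orientation: [-0.001, 0.997, -0.075, -0.003]
wrist_force: [0.0, -0.0, 0.5]
finger_gap: 0.0599
grip_force: 0.0
```

Call:
carry_out --increments '[[[0, 0, 0, 0, 0, 0], [0, 0, 0, 0, 0, 0], [0, 0, 0, 0, 0, 0], [0, 0, 0, 0, 0, 0]]]' --jaw 1.0

```text
clock: 3.52
tcp_pos: [0.63, -0.2818, 0.0565]
orientation: [0.001, 0.997, -0.074, 0.001]
wrist_force: [-1.3, 0.6, 5.5]
finger_gap: 0.0133
grip_force: 42.5
```

Call:
carry_out --increments '[[[0.012, 0, -0.0236, 0, 0, 0], [0.0294, 0, -0.0436, 0, 0, 0], [0.0514, 0, -0.0586, 0, 0, 0], [0.071, 0, -0.0662, 0, 0, 0], [0.074, 0, -0.0668, 0, 0, 0]]]'

```text
clock: 4.15
tcp_pos: [0.663, -0.2864, 0.0868]
orientation: [-0.0, 0.997, -0.074, -0.004]
wrist_force: [-8.9, -1.5, -1.1]
finger_gap: 0.0128
grip_force: 39.6
```

Call:
carry_out --increments '[[[0.0, 0, 0, 0, 0, 0], [0.0, 0, 0, 0, 0, 0]]]'

```text
clock: 4.4
tcp_pos: [0.663, -0.2865, 0.0868]
orientation: [-0.0, 0.997, -0.074, -0.003]
wrist_force: [-6.5, -1.5, -2.1]
finger_gap: 0.0132
grip_force: 39.5
```

Call:
carry_out --increments '[[[0, 0, 0, 0, 0, 0], [0, 0, 0, 0, 0, 0], [0, 0, -0.1, 0, 0, 0], [0, 0, -0.16, 0, 0, 0], [-0.08, 0, -0.2, 0, 0, 0]]]' --jaw 0.35

```text
clock: 5.03
tcp_pos: [0.629, -0.2813, 0.1898]
orientation: [0.001, 0.997, -0.073, 0.003]
wrist_force: [-0.8, -1.1, 0.5]
finger_gap: 0.0554
grip_force: 0.0
```

```bash
python3 w.py w2 pawl_grip
python3 - <<'E'
from h import *
d=np.load('w2.npz');P,f=d['P'],d['f'];hsv=cv2.cvtColor(f,cv2.COLOR_BGR2HSV)
r=((hsv[...,0]<8)|(hsv[...,0]>172))&(hsv[...,1]>150)&(np.hypot(P[...,0]-.66,P[...,1]+.285)<.06)
Q=P[r]; print(len(Q),np.percentile(Q,[2,50,98],axis=0).round(4))
print(rows([.569,-.2737,.062],-.15+np.pi/2), rows([.569,-.2737,.13],-.15+np.pi/2))
E
```

```text
[ 0.629  -0.2813  0.1898] 5.025
pawl_grip []
891 [[ 0.6365 -0.2927  0.0422]
 [ 0.6607 -0.2866  0.0875]
 [ 0.6785 -0.2793  0.0968]]
(array([-0.1139,  0.0029,  0.259 ]), 'az share', np.float64(0.0004), 'cur yaw', np.float64(-1.719)) (array([-0.1135,  0.0031,  0.123 ]), 'az share', np.float64(0.0004), 'cur yaw', np.float64(-1.719))
```

Call:
carry_out --increments '[[[-0.11, 0.0024, 0.05, 0, 0, 0], [-0.11, 0.0024, 0.12, 0, 0, 0], [-0.11, 0.0024, 0.2, 0, 0, 0], [-0.11, 0.0024, 0.25, 0, 0, 0], [-0.11, 0.0024, 0.25, 0, 0, 0]]]'

```text
clock: 5.75
tcp_pos: [0.5707, -0.2727, 0.0606]
orientation: [-0.001, 0.997, -0.074, -0.002]
wrist_force: [-0.0, 0.1, -0.2]
finger_gap: 0.0554
grip_force: 0.0
```

Call:
carry_out --increments '[[[0, 0, 0, 0, 0, 0], [0, 0, 0, 0, 0, 0], [0, 0, 0, 0, 0, 0], [0, 0, 0, 0, 0, 0]]]' --jaw 1.0

```text
clock: 6.25
tcp_pos: [0.573, -0.2737, 0.0646]
orientation: [0.0, 0.997, -0.073, 0.002]
wrist_force: [2.1, 2.5, 5.5]
finger_gap: 0.0145
grip_force: 39.2
```

Call:
carry_out --increments '[[[0.02, 0, 0, 0, 0, 0], [0.04, 0, 0, 0, 0, 0], [0.06, 0, 0, 0, 0, 0], [0.066, 0, 0, 0, 0, 0], [0.066, 0, 0, 0, 0, 0]]]'

```text
clock: 6.88
tcp_pos: [0.6028, -0.278, 0.0645]
orientation: [0.0, 0.997, -0.074, -0.001]
wrist_force: [-7.2, 4.0, 10.8]
finger_gap: 0.0148
grip_force: 39.9
```

Call:
carry_out --increments '[[[0, 0, 0, 0, 0, 0], [0, 0, 0, 0, 0, 0], [0, 0, -0.06, 0, 0, 0], [0, 0, -0.16, 0, 0, 0], [-0.1, 0, -0.24, 0, 0, 0]]]' --jaw 0.35

```text
clock: 7.5
tcp_pos: [0.5584, -0.2727, 0.1831]
orientation: [0.001, 0.997, -0.073, 0.002]
wrist_force: [-0.0, -0.4, 0.4]
finger_gap: 0.0555
grip_force: 0.0
```

```bash
python3 w.py w3 jaw_handle foot
```

```text
[ 0.5584 -0.2727  0.1831] 7.5
jaw_handle [([0.5981, -0.2829, 0.035], 0.94)]
foot [([0.4641, -0.0714, 0.0045], 0.66), ([0.5198, -0.2693, 0.0222], 0.63)]
```

View pics/w3.png

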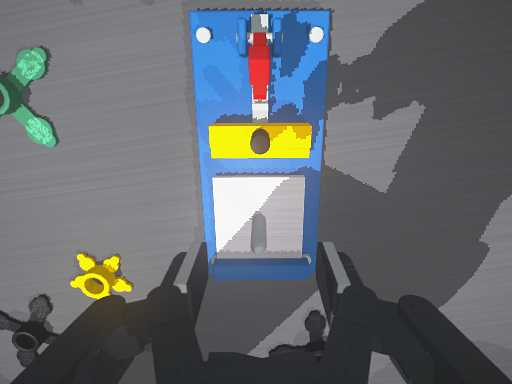

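The pawl is up, with its red block at (259,72). The yellow jaw at (260,142) has moved clear of the foot plate, and the stem is at (258,232). Next I measure the stem and the handle.

```bash
python3 - <<'E'
from h import *
d=np.load('w3.npz');P,f=d['P'],d['f']
def reg(n,u0,u1,v0,v1,lo,hi):
    Q=P[v0:v1,u0:u1].reshape(-1,3); q=Q[(Q[:,2]>lo)&(Q[:,2]<hi)]
    print(n,len(q),q.mean(0).round(4),'mid',((q.min(0)+q.max(0))/2).round(4),np.ptp(q,axis=0).round(4))
reg('handletop',245,275,125,158,.064,.08)
reg('stem top',245,275,205,260,.074,.09); reg('stem',245,275,205,260,.03,.07)
E
python3 -c "
from h import *
print(rows([.5155,-.2643,.062],-.15+np.pi/2))"
```

```text
handletop 338 [ 0.5985 -0.2779  0.0709] mid [ 0.598  -0.2779  0.0686] [0.0153 0.0151 0.0088]
stem top 187 [ 0.5152 -0.2643  0.0782] mid [ 0.5133 -0.2638  0.078 ] [0.0146 0.0135 0.0076]
stem 284 [ 0.5184 -0.2649  0.0513] mid [ 0.5163 -0.2639  0.0499] [0.0084 0.0139 0.0397]
(array([-0.0837, -0.0041,  0.2451]), 'az share', np.float64(0.0002), 'cur yaw', np.float64(-1.719))
```

Call:
carry_out --increments '[[[-0.077, -0.0012, 0, 0, 0, 0], [-0.077, -0.0012, 0.08, 0, 0, 0], [-0.077, -0.0012, 0.17, 0, 0, 0], [-0.077, -0.0012, 0.23, 0, 0, 0], [-0.077, -0.0012, 0.248, 0, 0, 0]]]'

```text
clock: 8.28
tcp_pos: [0.5166, -0.264, 0.0542]
orientation: [-0.001, 0.997, -0.074, -0.002]
wrist_force: [-0.8, 0.8, 0.5]
finger_gap: 0.0554
grip_force: 0.0
```

Call:
carry_out --increments '[[[0, 0, 0, 0, 0, 0], [0, 0, 0, 0, 0, 0], [0, 0, 0, 0, 0, 0], [0, 0, 0, 0, 0, 0]]]' --jaw 1.0 --squeeze 80

```text
clock: 8.78
tcp_pos: [0.5192, -0.2657, 0.0593]
orientation: [0.001, 0.997, -0.074, 0.001]
wrist_force: [0.1, 0.7, 5.3]
finger_gap: 0.0123
grip_force: 78.3
```

Run:
```python
from h import *
d=np.load('top0.npz');P,f=d['P'],d['f']
hsv=cv2.cvtColor(f,cv2.COLOR_BGR2HSV)
o=(hsv[...,0]>8)&(hsv[...,0]<22)&(hsv[...,1]>130)&(hsv[...,2]>90)&(np.hypot(P[...,0]-.475,P[...,1]-.275)<.11)
n,l,st,ce=cv2.connectedComponentsWithStats(o.astype(np.uint8)); i=1+st[1:,4].argmax(); m=l==i
print(cv2.minAreaRect(P[m][:,:2].astype(np.float32)*1000),st[i])
q=P[m]; r=q[q[:,2]>.0165]; print(len(r),cv2.minAreaRect(r[:,:2].astype(np.float32)*1000))
fo=m.copy(); print(rows([.477,.272,.2]))
```

```text
((477.21295166015625, 278.1004638671875), (135.3094940185547, 136.0237579345703), 3.0579452514648438) [ 111  188   53   53 2446]
452 ((474.8077087402344, 275.038330078125), (130.20655822753906, 130.31695556640625), 3.192258834838867)
(array([-0.2404, -1.0511, -0.2832]), 'az share', 0.0, 'cur yaw', np.float64(-1.718))
```

Call:
carry_out --increments '[[[0, 0, -0.04, 0, 0, 0], [0, 0, -0.12, 0, 0, 0], [0, 0, -0.22, 0, 0, 0], [-0.02, -0.1, -0.26, 0, 0, 0], [-0.04, -0.22, -0.26, 0, 0, 0]]]'

```text
clock: 9.4
tcp_pos: [0.5152, -0.1537, 0.1896]
orientation: [0.001, 0.997, -0.075, 0.002]
wrist_force: [1.3, 0.6, -5.2]
finger_gap: 0.012
grip_force: 79.2
```

Call:
carry_out --increments '[[[-0.02, -0.11, 0, 0, 0, -0.01], [-0.05, -0.23, 0, 0, 0, -0.02], [-0.08, -0.35, 0, 0, 0, -0.03], [-0.1, -0.47, 0, 0, 0, -0.032], [-0.12, -0.58, 0, 0, 0, -0.032]]]'

```text
clock: 10.02
tcp_pos: [0.4977, 0.1264, 0.1873]
orientation: [-0.007, 0.999, 0.042, -0.001]
wrist_force: [0.7, 0.2, -4.5]
finger_gap: 0.0121
grip_force: 79.4
```

Call:
carry_out --increments '[[[-0.02, -0.06, 0, 0, 0, 0], [-0.02, -0.06, 0, 0, 0, 0], [-0.02, -0.06, 0, 0, 0, 0]]]'

```text
clock: 10.4
tcp_pos: [0.4883, 0.1362, 0.188]
orientation: [-0.013, 0.999, 0.05, -0.001]
wrist_force: [0.0, 0.1, -5.0]
finger_gap: 0.012
grip_force: 79.3
```

```bash
python3 w.py w4 turntable; python3 -c "
from h import *
s=env.get_state();print(s['orientation'],s['finger_gap'],rows([.475,.274,.1],.055+np.pi/2))"
```

```text
[0.4883 0.1362 0.188 ] 10.4
turntable [([0.4887, 0.2762, 0.009], 0.76)]
[-1.31095734e-02  9.98678535e-01  4.96865480e-02 -7.55400888e-04] 0.012345653064701798 (array([ 0.0003, -0.2724,  0.1836]), 'az share', np.float64(0.0071), 'cur yaw', np.float64(-1.471))
```

View pics/w4.png

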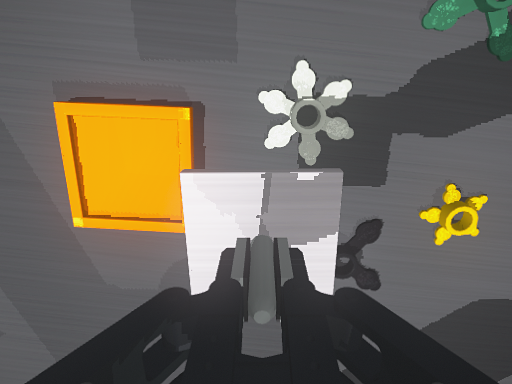

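The foot is held upright with its plate in line with the tool, far edge from (183,172) to (341,170). The turntable is at (128,165), unobstructed. I'll refine the seat centre and get the full orientation correction.

```bash
cat >> h.py <<'E'
def to(target, ax, s=None):
    "increment to target with tool z down and tool x at world angle ax (mod pi)"
    s=s or env.get_state(); R=rot(s); d=R.inv().apply(np.array(target)-np.array(s['tcp_pos']))/0.5
    best=min((( R.inv()*Ro.from_matrix(np.array([[np.cos(a),np.sin(a),0],[np.sin(a),-np.cos(a),0],[0,0,-1]]))).as_rotvec() for a in (ax,ax+np.pi)),key=np.linalg.norm)
    return np.round(np.r_[d,best/(2*np.pi)],4).tolist()
E
python3 - <<'E'
from h import *
d=np.load('w4.npz');P,f=d['P'],d['f'];hsv=cv2.cvtColor(f,cv2.COLOR_BGR2HSV)
o=(hsv[...,0]>8)&(hsv[...,0]<22)&(hsv[...,1]>130)&(hsv[...,2]>90)&np.isfinite(P[...,2]); o[:,200:]=0; o[240:]=0
q=P[o]; print(np.percentile(q[:,2],[5,50,95]),cv2.minAreaRect(q[:,:2].astype(np.float32)*1000))
r=q[(q[:,2]>.0155)&(q[:,2]<.022)]; print(len(r),cv2.minAreaRect(r[:,:2].astype(np.float32)*1000), np.percentile(r,[1,99],axis=0))
w=(P[170:290,185:340].reshape(-1,3)); w=w[(w[:,2]>.11)&(w[:,2]<.17)]
A=np.c_[w[:,:2],np.ones(len(w))]; k=np.linalg.lstsq(A,w[:,2],rcond=None)[0]; print('plate slope',k)
s=env.get_state(); print(s['tcp_pos'],to([.475,.274,.15],.055))
E
```

```text
[0.01152436 0.01307152 0.01931923] ((470.8118896484375, 266.8007507324219), (140.47093200683594, 169.63604736328125), 3.2356975078582764)
4558 ((475.23114013671875, 273.957275390625), (130.95753479003906, 130.75331115722656), 3.008594512939453) [[0.40955213 0.21086102 0.015851  ]
 [0.54181851 0.33937065 0.0202776 ]]
plate slope [-0.0174588   0.02368729  0.15517741]
[0.48863478 0.13609002 0.18816954] [0.0003, -0.2751, 0.0836, -0.0042, 0.0001, 0.0071]
```

Call:
carry_out --increments '[[[0.0, -0.09, 0.02, -0.0042, 0, 0.007], [0.006, -0.19, 0.08, -0.0042, 0, 0.007], [0.006, -0.276, 0.08, -0.0042, 0, 0.007], [0.006, -0.276, 0.08, -0.0042, 0, 0.007], [0.006, -0.276, 0.08, -0.0042, 0, 0.007]]]'

```text
clock: 11.12
tcp_pos: [0.4928, 0.1656, 0.153]
orientation: [-0.024, 0.997, 0.072, -0.003]
wrist_force: [-0.0, -0.1, -4.6]
finger_gap: 0.0119
grip_force: 79.4
```

```bash
python3 -c "
from h import *
s=env.get_state();print(s['tcp_pos'],to([.478,.274,.0615],.0525))"
```

```text
[0.49281388 0.16557043 0.153019  ] [0.0023, -0.2098, 0.1933, -0.0076, 0.0007, 0.0146]
```

```bash
python3 -c "
from h import *
s=env.get_state();print(s['joint_pos'].round(3),s['qvel'].round(3))"
```

```text
[ 0.143  0.257 -0.277  1.04   0.048  3.141] [ 0.017  0.017  0.009 -0.012  0.01   0.001]
```

```bash
python3 -c "
from h import *
print(to([.475,.2777,.15],.0525+np.pi/2))"
```

```text
[-0.003, -0.2265, 0.0169, -0.0065, -0.0053, -0.2353]
```

Call:
carry_out --increments '[[[0, 0, 0, 0, 0, -0.029], [-0.001, -0.05, 0, -0.001, -0.001, -0.058], [-0.002, -0.1, 0.01, -0.002, -0.002, -0.087], [-0.003, -0.15, 0.015, -0.004, -0.003, -0.116], [-0.003, -0.18, 0.017, -0.005, -0.004, -0.145]]]'

```text
clock: 11.75
tcp_pos: [0.4781, 0.2557, 0.1491]
orientation: [-0.007, 0.862, 0.507, -0.003]
wrist_force: [0.5, 0.5, -4.7]
finger_gap: 0.0121
grip_force: 79.5
```

```bash
python3 -c "
from h import *
s=env.get_state();print(s['joint_pos'].round(3),to([.475,.2777,.15],.0525+np.pi/2))"
```

```text
[ 0.337  0.307 -0.217  1.055  0.012  2.416] [0.0354, -0.0268, -0.0014, -0.0022, -0.0009, -0.0893]
```

Call:
carry_out --increments '[[[0.035, -0.027, 0, -0.002, -0.001, -0.029], [0.035, -0.027, 0, -0.002, -0.001, -0.058], [0.035, -0.027, 0, -0.002, -0.001, -0.089], [0.035, -0.027, 0, -0.002, -0.001, -0.089], [0.035, -0.027, 0, -0.002, -0.001, -0.089]]]'

```text
clock: 12.38
tcp_pos: [0.4751, 0.2764, 0.1491]
orientation: [-0.0, 0.693, 0.721, -0.001]
wrist_force: [-0.8, -0.1, -4.6]
finger_gap: 0.0122
grip_force: 79.5
```

```bash
python3 w.py w5;python3 -c "
from h import *
s=env.get_state();print(s['joint_pos'].round(3),s['qvel'].round(3),to([.475,.2777,.061],.0525+np.pi/2))
d=np.load('w5.npz');P,f=d['P'],d['f']
w=P.reshape(-1,3); w=w[(w[:,2]>.095)&(w[:,2]<.125)&(np.hypot(w[:,0]-.475,w[:,1]-.274)<.08)]
k=np.linalg.lstsq(np.c_[w[:,:2],np.ones(len(w))],w[:,2],rcond=None)[0]; print('slope',k,len(w),np.median(w[:,2]))
print(cv2.minAreaRect(w[:,:2].astype(np.float32)*1000))"
```

```text
[0.4751 0.2764 0.1491] 12.375
[ 0.381  0.317 -0.203  1.053  0.     1.91 ] [ 0.001  0.    -0.003 -0.001  0.001 -0.011] [0.0027, 0.0003, 0.176, -0.0003, 0.0001, -0.0018]
slope [-0.00023367 -0.01570639  0.11527231] 14669 0.11064610013614994
((475.1344299316406, 274.21649169921875), (90.54691314697266, 81.18165588378906), 2.609792470932007)
```

View pics/w5.png

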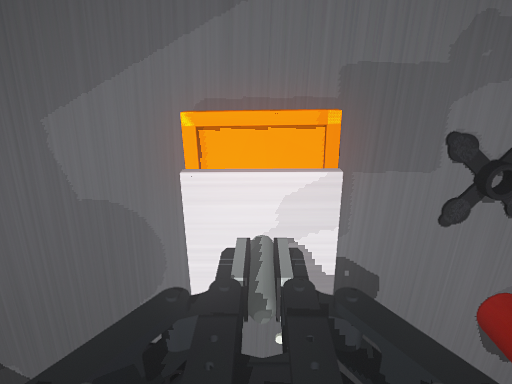

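The plate, with its far edge from (183,170) to (342,170), is square with the orange seat. It sits about 4 mm short in y, so I correct that and lower it.

Call:
carry_out --increments '[[[0.009, 0, 0.05, 0, 0, -0.0018], [0.009, 0, 0.1, 0, 0, -0.0018], [0.009, 0, 0.14, 0, 0, -0.0018], [0.009, 0, 0.165, 0, 0, -0.0018], [0.009, 0, 0.172, 0, 0, -0.0018]]]'

```text
clock: 13.05
tcp_pos: [0.4742, 0.2806, 0.0622]
orientation: [-0.001, 0.688, 0.726, -0.001]
wrist_force: [-0.9, -0.3, -4.3]
finger_gap: 0.0117
grip_force: 79.3
```

Call:
carry_out --increments '[[[0, 0, 0.003, 0, 0, 0], [0, 0, 0.006, 0, 0, 0], [0, 0, 0.006, 0, 0, 0]]]'

```text
clock: 13.42
tcp_pos: [0.4748, 0.281, 0.0603]
orientation: [-0.0, 0.687, 0.726, -0.001]
wrist_force: [-0.1, 0.4, -4.4]
finger_gap: 0.012
grip_force: 79.4
```

Call:
carry_out --increments '[[[0, 0, 0.003, 0, 0, 0], [0, 0, 0.005, 0, 0, 0], [0, 0, 0.005, 0, 0, 0]]]'

```text
clock: 13.8
tcp_pos: [0.4749, 0.281, 0.0593]
orientation: [-0.0, 0.687, 0.726, -0.0]
wrist_force: [-3.0, -2.3, 8.4]
finger_gap: 0.0121
grip_force: 81.1
```

Contact. Release and rise, then look.

Call:
carry_out --increments '[[[0, 0, 0, 0, 0, 0], [0, 0, 0, 0, 0, 0], [0, 0, -0.06, 0, 0, 0], [0, 0, -0.16, 0, 0, 0], [-0.08, 0, -0.26, 0, 0, 0]]]' --jaw 0.4

```text
clock: 14.42
tcp_pos: [0.4772, 0.2431, 0.1874]
orientation: [-0.001, 0.686, 0.728, -0.0]
wrist_force: [1.2, -0.8, -0.1]
finger_gap: 0.0516
grip_force: 0.0
```

Call:
carry_out --increments '[[[-0.06, 0, -0.04, 0, 0, 0], [-0.06, 0, -0.04, 0, 0, 0], [-0.06, 0, -0.04, 0, 0, 0]]]'

```text
clock: 14.8
tcp_pos: [0.4785, 0.2122, 0.2056]
orientation: [-0.001, 0.687, 0.726, -0.001]
wrist_force: [-0.1, 0.6, -1.0]
finger_gap: 0.0514
grip_force: 0.0
```

```bash
python3 w.py w6;python3 -c "
from h import *
s=env.get_state();print(s['joint_pos'].round(3))
d=np.load('w6.npz');P,f=d['P'],d['f']
w=P.reshape(-1,3); n=np.hypot(w[:,0]-.475,w[:,1]-.274)
q=w[(n<.02)&(w[:,2]>.074)&(w[:,2]<.09)]; print('stemtop',len(q),q.mean(0),(q.min(0)+q.max(0))/2)
q=w[(n<.02)&(w[:,2]>.03)&(w[:,2]<.07)]; print('stem',len(q),q.mean(0))
q=w[(n<.06)&(w[:,2]>.015)&(w[:,2]<.026)&(n>.01)]; print('plate z',np.percentile(q[:,2],[2,10,50,90,98]))
"
```

```text
[0.4785 0.2122 0.2056] 14.8
[ 0.264  0.234 -0.172  1.168  0.     1.78 ]
stemtop 240 [0.47532605 0.27437011 0.07840711] [0.47530307 0.27403244 0.07840362]
stem 31 [0.47528251 0.27987169 0.0517741 ]
plate z [0.01775619 0.01911245 0.0207111  0.02173448 0.02231094]
```

View pics/w6.png

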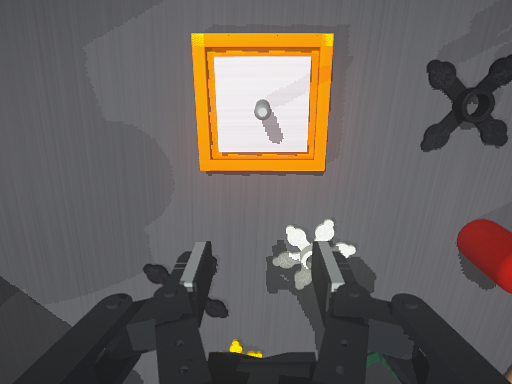

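The foot lies flat inside the rim at (262,104), plate height 20.7 mm, with the stem top at (0.4753, 0.2742). Next I view the green leaves with the same offset and yaw, so that the camera bias cancels.

```bash
python3 -c "
from h import *
print(to([.671,-.105,.2056],.0525+np.pi/2))"
```

```text
[-0.6553, 0.3499, -0.0019, -0.0006, 0.0001, 0.0005]
```

Call:
carry_out --increments '[[[-0.11, 0.058, 0, 0, 0, 0], [-0.22, 0.116, 0, 0, 0, 0], [-0.33, 0.175, 0, 0, 0, 0], [-0.44, 0.233, 0, 0, 0, 0], [-0.55, 0.29, 0, 0, 0, 0]]]'

```text
clock: 15.48
tcp_pos: [0.6392, -0.0551, 0.2042]
orientation: [-0.002, 0.687, 0.727, -0.001]
wrist_force: [0.4, 0.9, 0.2]
finger_gap: 0.0517
grip_force: 0.0
```

Call:
carry_out --increments '[[[-0.1, 0.058, 0, 0, 0, 0], [-0.1, 0.058, 0, 0, 0, 0], [-0.1, 0.058, 0, 0, 0, 0], [-0.1, 0.058, 0, 0, 0, 0]]]' --jaw 0.25

```text
clock: 15.98
tcp_pos: [0.6697, -0.101, 0.2056]
orientation: [-0.001, 0.687, 0.727, -0.001]
wrist_force: [0.7, 0.5, 0.7]
finger_gap: 0.0642
grip_force: 0.0
```

```bash
cat > hub.py <<'E'
from h import *
import sys
n=sys.argv[1]; g=np.array([float(x) for x in sys.argv[2:4]]); P=np.load(n+'.npz')['P'].reshape(-1,3)
for _ in range(3):
    q=P[(np.hypot(*(P[:,:2]-g).T)<.026)&(P[:,2]>.0145)&(P[:,2]<.024)]
    (c,r)=cv2.minEnclosingCircle(q[:,:2].astype(np.float32)*1000); c=np.array(c)/1000
    # least-squares circle on the annulus' outer edge is noisy: mean of annulus by angle bins
    a=np.arctan2(*(q[:,:2]-g).T[::-1]); b=np.digitize(a,np.linspace(-np.pi,np.pi,25))
    g=np.mean([q[b==i,:2].mean(0) for i in np.unique(b)],axis=0)
print('annulus',g.round(4),'circle',c.round(4),round(r,1),len(q),'z',np.percentile(q[:,2],[50,95]).round(4))
s=env.get_state(); print(s['tcp_pos'].round(4),s['joint_pos'].round(2))
E
python3 w.py w7 leaves; python3 hub.py w7 .668 -.043
```

```text
[ 0.6697 -0.101   0.2056] 15.975
leaves [([0.6634, -0.0355, 0.0035], 0.74), ([0.4294, 0.0185, 0.0015], 0.66), ([0.3585, -0.3075, 0.0045], 0.63)]
annulus [ 0.6681 -0.0413] circle [ 0.6682 -0.0411] 16.9 559 z [0.0186 0.0199]
[ 0.6699 -0.1012  0.2063] [-0.27  0.53  0.27  1.31 -0.    1.25]
```

View pics/w7.png

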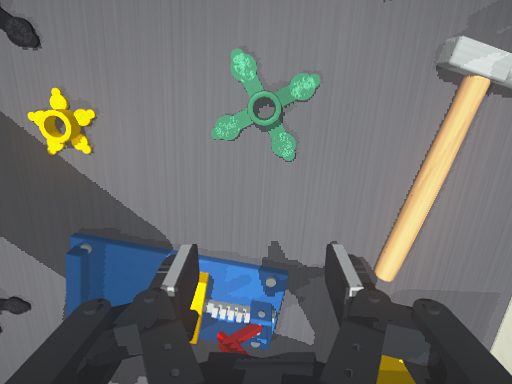

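```bash
python3 -c "
from h import *
print(to([.6682,-.039,.0245],.0525+np.pi/2))"
```

```text
[0.1245, 0.0044, 0.3635, -0.0003, 0.0001, 0.0008]
```

Call:
carry_out --increments '[[[0.1, 0.004, 0.05, 0, 0, 0], [0.1245, 0.0044, 0.15, 0, 0, 0], [0.1245, 0.0044, 0.25, 0, 0, 0], [0.1245, 0.0044, 0.32, 0, 0, 0], [0.1245, 0.0044, 0.35, 0, 0, 0]]]'

```text
clock: 16.7
tcp_pos: [0.6669, -0.0394, 0.029]
orientation: [-0.002, 0.687, 0.727, -0.002]
wrist_force: [-0.3, -0.2, 1.2]
finger_gap: 0.064
grip_force: 0.0
```

Call:
carry_out --increments '[[[0, 0, 0.005, 0, 0, 0], [0, 0, 0.013, 0, 0, 0], [0, 0, 0.013, 0, 0, 0]]]'

```text
clock: 17.08
tcp_pos: [0.6696, -0.0409, 0.0258]
orientation: [0.0, 0.687, 0.726, -0.0]
wrist_force: [0.2, -0.6, 0.4]
finger_gap: 0.0637
grip_force: 0.0
```

Call:
carry_out --increments '[[[0, 0, 0, 0, 0, 0], [0, 0, 0, 0, 0, 0], [0, 0, 0, 0, 0, 0], [0, 0, 0, 0, 0, 0]]]' --jaw 1.0 --squeeze 40

```text
clock: 17.58
tcp_pos: [0.6691, -0.0409, 0.0255]
orientation: [0.0, 0.687, 0.726, -0.001]
wrist_force: [-1.6, -1.2, 5.0]
finger_gap: 0.0324
grip_force: 39.4
```

Call:
carry_out --increments '[[[0, 0, -0.05, 0, 0, 0], [0, 0, -0.15, 0, 0, 0], [0, 0, -0.25, 0, 0, 0], [0.06, -0.03, -0.3, 0, 0, 0], [0.16, -0.09, -0.3, 0, 0, 0]]]'

```text
clock: 18.2
tcp_pos: [0.6219, 0.0361, 0.177]
orientation: [0.002, 0.688, 0.725, 0.001]
wrist_force: [0.5, 0.5, -1.5]
finger_gap: 0.0322
grip_force: 40.2
```

Call:
carry_out --increments '[[[0.11, -0.07, 0, 0, 0, 0], [0.22, -0.14, 0, 0, 0, 0], [0.33, -0.21, 0, 0, 0, 0], [0.42, -0.27, 0, 0, 0, 0], [0.44, -0.27, 0, 0, 0, 0]]]'

```text
clock: 18.82
tcp_pos: [0.4693, 0.2515, 0.1745]
orientation: [-0.001, 0.685, 0.728, -0.002]
wrist_force: [0.7, -0.2, -1.8]
finger_gap: 0.0323
grip_force: 40.2
```

Call:
carry_out --increments '[[[0, 0, 0, 0, 0, 0], [0, 0, 0, 0, 0, 0]]]'

```text
clock: 19.08
tcp_pos: [0.4736, 0.2481, 0.1745]
orientation: [-0.0, 0.688, 0.726, -0.001]
wrist_force: [-0.5, -0.2, -2.1]
finger_gap: 0.0319
grip_force: 40.2
```

```bash
python3 -c "
from h import *
s=env.get_state();print(s['tcp_pos'],s['finger_gap'],to([.476,.2745,.13],.0525+np.pi/2))"
```

```text
[0.47355664 0.24810708 0.17446049] 0.03193772394385146 [0.0525, 0.0079, 0.0889, -0.0003, 0.0001, 0.0002]
```

Call:
carry_out --increments '[[[0.03, 0.005, 0, 0, 0, 0], [0.0525, 0.0079, 0.05, 0, 0, 0], [0.0525, 0.0079, 0.09, 0, 0, 0], [0.0525, 0.0079, 0.09, 0, 0, 0], [0.0525, 0.0079, 0.09, 0, 0, 0]]]'

```text
clock: 19.7
tcp_pos: [0.4759, 0.2754, 0.1302]
orientation: [-0.0, 0.688, 0.726, -0.001]
wrist_force: [0.0, 0.7, -0.9]
finger_gap: 0.0323
grip_force: 40.2
```

```bash
python3 -c "
from h import *
s=env.get_state();print(s['tcp_pos'],to([.476,.2745,.0455],.0525+np.pi/2))
c,P,s=look('wrist');cv2.imwrite('pics/w8.png',c['frame'])"
```

```text
[0.47586305 0.27544524 0.13018409] [-0.0019, 0.0004, 0.1694, -0.0002, 0.0, 0.0003]
```

View pics/w8.png

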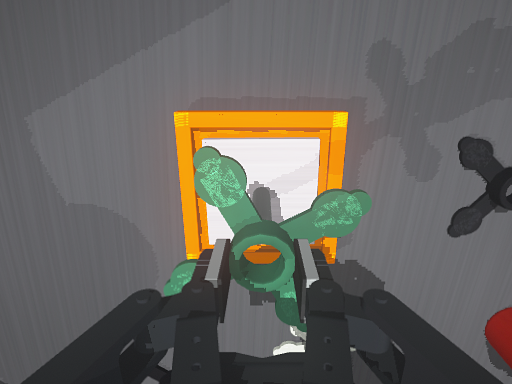

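The leaves are held level, with the hub at (263,253) between the pads and the stem straight ahead of it laterally at (263,195). Lowering.

Call:
carry_out --increments '[[[-0.002, 0, 0.03, 0, 0, 0], [-0.002, 0, 0.06, 0, 0, 0], [-0.002, 0, 0.09, 0, 0, 0], [-0.002, 0, 0.12, 0, 0, 0], [-0.002, 0, 0.12, 0, 0, 0]]]'

```text
clock: 20.38
tcp_pos: [0.4737, 0.2738, 0.0678]
orientation: [-0.001, 0.687, 0.726, -0.003]
wrist_force: [0.4, 0.3, -2.1]
finger_gap: 0.0321
grip_force: 40.2
```

Call:
carry_out --increments '[[[0, 0, 0.02, 0, 0, 0], [0, 0, 0.035, 0, 0, 0], [0, 0, 0.046, 0, 0, 0], [0, 0, 0.046, 0, 0, 0]]]'

```text
clock: 20.88
tcp_pos: [0.4747, 0.2743, 0.0462]
orientation: [-0.001, 0.687, 0.726, -0.001]
wrist_force: [-0.5, -0.7, -0.7]
finger_gap: 0.032
grip_force: 40.2
```

Call:
carry_out --increments '[[[0, 0, 0, 0, 0, 0], [0, 0, 0, 0, 0, 0], [0, 0, -0.08, 0, 0, 0], [0, 0, -0.18, 0, 0, 0], [-0.08, 0, -0.28, 0, 0, 0]]]' --jaw 0.25

```text
clock: 21.5
tcp_pos: [0.4777, 0.2366, 0.1874]
orientation: [-0.0, 0.686, 0.728, -0.0]
wrist_force: [2.0, -0.1, 0.1]
finger_gap: 0.064
grip_force: 0.0
```

Call:
carry_out --increments '[[[-0.06, 0, -0.04, 0, 0, 0], [-0.06, 0, -0.04, 0, 0, 0], [-0.06, 0, -0.04, 0, 0, 0], [-0.06, 0, -0.04, 0, 0, 0]]]'

```text
clock: 22.0
tcp_pos: [0.4784, 0.2061, 0.2044]
orientation: [-0.001, 0.687, 0.727, -0.002]
wrist_force: [-0.2, -1.2, -0.1]
finger_gap: 0.0641
grip_force: 0.0
```

```bash
cat > st.py <<'E'
from h import *
import sys
P=np.load(sys.argv[1]+'.npz')['P']; f=np.load(sys.argv[1]+'.npz')['f']; b=float(sys.argv[2])
hsv=cv2.cvtColor(f,cv2.COLOR_BGR2HSV); n=np.hypot(P[...,0]-.475,P[...,1]-.274); z=P[...,2]
q=P[(n<.02)&(z>.074)&(z<.09)]; print('stemtop',len(q),q.mean(0).round(4))
q=P[(n<.022)&(z>b+.014)&(z<b+.022)]; print('hub',len(q),np.round(cv2.minEnclosingCircle(q[:,:2].astype(np.float32)*1000),1) if 0 else cv2.minEnclosingCircle(q[:,:2].astype(np.float32)*1000),q.mean(0).round(4))
q=P[(n>.024)&(n<.065)&(z>b-.004)&(z<b+.012)]; k=np.linalg.lstsq(np.c_[q[:,:2]-[.475,.274],np.ones(len(q))],q[:,2],rcond=None)[0]; print('blade plane slope,z',k.round(4),len(q))
E
python3 w.py w9; python3 st.py w9 .020
```

```text
[0.4784 0.2061 0.2044] 22.0
stemtop 247 [0.4754 0.2743 0.0784]
hub 654 ((474.87835693359375, 273.993408203125), 16.916912078857422) [0.4749 0.2744 0.0385]
blade plane slope,z [ 0.0009 -0.0018  0.0216] 10646
```

View pics/w9.png

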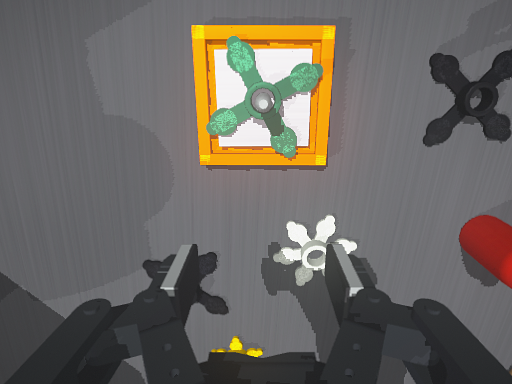

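The green leaves lie flat, centred on the stem at (263,100) to within 1 mm. Next is the white flower, measured near (0.546, 0.10). I take the same relative view, with the TCP about 65 mm short in y.

```bash
python3 -c "
from h import *
print(to([.548,.036,.2056],.0525+np.pi/2))"
```

```text
[-0.3475, 0.1198, -0.0027, -0.0006, 0.0001, 0.0006]
```

Call:
carry_out --increments '[[[-0.1, 0.04, 0, 0, 0, 0], [-0.2, 0.07, 0, 0, 0, 0], [-0.3, 0.11, 0, 0, 0, 0], [-0.35, 0.12, 0, 0, 0, 0], [-0.35, 0.12, 0, 0, 0, 0]]]'

```text
clock: 22.68
tcp_pos: [0.5489, 0.033, 0.2043]
orientation: [-0.001, 0.688, 0.726, -0.001]
wrist_force: [-0.1, 0.1, -0.4]
finger_gap: 0.064
grip_force: 0.0
```

Call:
carry_out --increments '[[[0, 0, 0, 0, 0, 0], [0, 0, 0, 0, 0, 0]]]'

```text
clock: 22.92
tcp_pos: [0.5483, 0.0354, 0.2052]
orientation: [-0.001, 0.687, 0.727, -0.001]
wrist_force: [-0.9, 0.2, -0.0]
finger_gap: 0.0638
grip_force: 0.0
```

```bash
python3 w.py w10 big_flower; python3 hub.py w10 .546 .1
```

```text
[0.5483 0.0354 0.2052] 22.925
big_flower [([0.5399, 0.1036, 0.0061], 0.94)]
annulus [0.5462 0.1026] circle [0.5463 0.1027] 16.9 566 z [0.0186 0.0198]
[0.5484 0.0352 0.2054] [-0.08  0.28 -0.11  1.18 -0.    1.43]
```

View pics/w10.png

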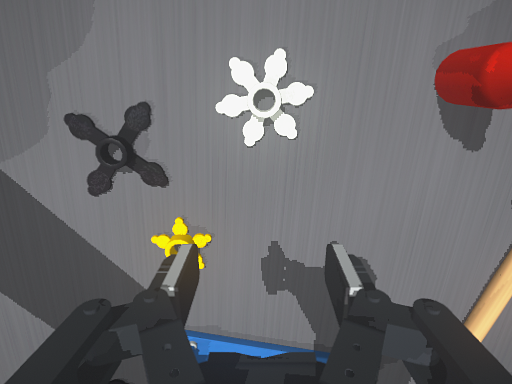

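The white flower's hub is at (264,100), world (0.5463, 0.1027). The can at (480,75) is well clear.

```bash
python3 -c "
from h import *
print(to([.5466,.1029,.0255],.0525+np.pi/2))"
```

```text
[0.1356, 0.0049, 0.3598, -0.0003, 0.0001, 0.0007]
```

Call:
carry_out --increments '[[[0.1, 0.004, 0.05, 0, 0, 0], [0.1355, 0.005, 0.15, 0, 0, 0], [0.1355, 0.005, 0.25, 0, 0, 0], [0.1355, 0.005, 0.32, 0, 0, 0], [0.1355, 0.005, 0.345, 0, 0, 0]]]'

```text
clock: 23.65
tcp_pos: [0.5451, 0.1024, 0.0308]
orientation: [-0.002, 0.687, 0.727, -0.002]
wrist_force: [0.9, -0.0, 0.8]
finger_gap: 0.0638
grip_force: 0.0
```

Call:
carry_out --increments '[[[0, 0, 0.005, 0, 0, 0], [0, 0, 0.014, 0, 0, 0], [0, 0, 0.014, 0, 0, 0]]]'

```text
clock: 24.02
tcp_pos: [0.5479, 0.1018, 0.0269]
orientation: [0.0, 0.687, 0.726, -0.0]
wrist_force: [0.6, -1.3, 0.1]
finger_gap: 0.0641
grip_force: 0.0
```

Call:
carry_out --increments '[[[0, 0, 0, 0, 0, 0], [0, 0, 0, 0, 0, 0], [0, 0, 0, 0, 0, 0], [0, 0, 0, 0, 0, 0]]]' --jaw 1.0

```text
clock: 24.52
tcp_pos: [0.5475, 0.1017, 0.0269]
orientation: [-0.0, 0.687, 0.726, -0.001]
wrist_force: [-1.9, 0.4, 5.0]
finger_gap: 0.0319
grip_force: 39.2
```

Call:
carry_out --increments '[[[0, 0, -0.05, 0, 0, 0], [0, 0, -0.15, 0, 0, 0], [0, 0, -0.25, 0, 0, 0], [0.08, -0.04, -0.3, 0, 0, 0], [0.18, -0.08, -0.3, 0, 0, 0]]]'

```text
clock: 25.15
tcp_pos: [0.504, 0.19, 0.1788]
orientation: [0.001, 0.688, 0.725, 0.001]
wrist_force: [1.1, 0.7, -1.7]
finger_gap: 0.0322
grip_force: 40.0
```

```bash
python3 -c "
from h import *
s=env.get_state();print(s['tcp_pos'],s['finger_gap'],to([.4755,.2745,.15],.0525+np.pi/2))"
```

```text
[0.50402413 0.18995462 0.17883364] 0.03223050755008414 [0.1718, -0.0483, 0.0576, 0.0005, -0.0001, -0.0]
```

Call:
carry_out --increments '[[[0.09, -0.02, 0, 0, 0, 0], [0.15, -0.04, 0.02, 0, 0, 0], [0.17, -0.044, 0.054, 0, 0, 0], [0.17, -0.044, 0.054, 0, 0, 0], [0.17, -0.044, 0.054, 0, 0, 0]]]'

```text
clock: 25.78
tcp_pos: [0.4761, 0.2722, 0.1488]
orientation: [-0.001, 0.688, 0.726, -0.001]
wrist_force: [-0.1, 0.4, -0.4]
finger_gap: 0.0322
grip_force: 40.0
```

```bash
python3 -c "
from h import *
s=env.get_state();print(s['tcp_pos'],s['finger_gap'],to([.4765,.2735,.067],.0525+np.pi/2))"
```

```text
[0.47612237 0.27217652 0.14878341] 0.03216190368555731 [0.0028, 0.0013, 0.1636, -0.0004, 0.0002, 0.0002]
```

Call:
carry_out --increments '[[[0.002, 0.001, 0.04, 0, 0, 0], [0.002, 0.001, 0.08, 0, 0, 0], [0.002, 0.001, 0.11, 0, 0, 0], [0.002, 0.001, 0.14, 0, 0, 0], [0.002, 0.001, 0.163, 0, 0, 0]]]'

```text
clock: 26.4
tcp_pos: [0.4763, 0.2738, 0.0667]
orientation: [-0.001, 0.688, 0.726, -0.001]
wrist_force: [-0.8, -0.5, -1.8]
finger_gap: 0.0321
grip_force: 40.1
```

Call:
carry_out --increments '[[[0, 0, 0.001, 0, 0, 0], [0, 0, 0.001, 0, 0, 0], [0, 0, 0.001, 0, 0, 0]]]'

```text
clock: 26.78
tcp_pos: [0.4765, 0.2744, 0.0676]
orientation: [-0.0, 0.687, 0.726, -0.0]
wrist_force: [0.7, 0.2, -0.5]
finger_gap: 0.0322
grip_force: 40.0
```

Call:
carry_out --increments '[[[0, 0, 0.002, 0, 0, 0], [0, 0, 0.004, 0, 0, 0], [0, 0, 0.004, 0, 0, 0]]]'

```text
clock: 27.15
tcp_pos: [0.4761, 0.2742, 0.065]
orientation: [-0.001, 0.687, 0.726, -0.001]
wrist_force: [0.6, 0.0, -1.7]
finger_gap: 0.032
grip_force: 40.1
```

Call:
carry_out --increments '[[[0, 0, 0, 0, 0, 0], [0, 0, 0, 0, 0, 0], [0, 0, -0.06, 0, 0, 0], [0, 0, -0.15, 0, 0, 0], [-0.08, 0, -0.24, 0, 0, 0]]]' --jaw 0.25

```text
clock: 27.78
tcp_pos: [0.4785, 0.2354, 0.1862]
orientation: [-0.001, 0.686, 0.728, -0.001]
wrist_force: [1.9, -0.9, -0.8]
finger_gap: 0.0642
grip_force: 0.0
```

Call:
carry_out --increments '[[[-0.06, 0, -0.04, 0, 0, 0], [-0.06, 0, -0.04, 0, 0, 0], [-0.06, 0, -0.04, 0, 0, 0], [-0.06, 0, -0.04, 0, 0, 0]]]'

```text
clock: 28.28
tcp_pos: [0.4795, 0.2049, 0.2038]
orientation: [-0.001, 0.687, 0.727, -0.002]
wrist_force: [0.5, -0.4, 0.0]
finger_gap: 0.0641
grip_force: 0.0
```

```bash
python3 w.py w11; python3 st.py w11 .038; python3 -c "
from h import *
print(to([.461,-.136,.2056],.0525+np.pi/2))"
```

```text
[0.4795 0.2049 0.2038] 28.275
stemtop 244 [0.4754 0.2742 0.0784]
hub 761 ((476.2275390625, 275.3610534667969), 16.99146842956543) [0.4763 0.2757 0.0564]
blade plane slope,z [0.0005 0.0006 0.0428] 3416
[-0.6786, -0.0754, -0.0028, -0.0007, 0.0001, 0.0006]
```

White is seated flat, 1.5 mm off-centre. Next is the yellow flower.

Call:
carry_out --increments '[[[-0.11, -0.01, 0, 0, 0, 0], [-0.23, -0.03, 0, 0, 0, 0], [-0.35, -0.04, 0, 0, 0, 0], [-0.47, -0.05, 0, 0, 0, 0], [-0.58, -0.065, 0, 0, 0, 0]]]'

```text
clock: 28.95
tcp_pos: [0.4636, -0.0884, 0.2046]
orientation: [-0.001, 0.687, 0.727, -0.001]
wrist_force: [1.5, 0.3, -0.2]
finger_gap: 0.0637
grip_force: 0.0
```

Call:
carry_out --increments '[[[-0.1, -0.01, 0, 0, 0, 0], [-0.1, -0.01, 0, 0, 0, 0], [-0.1, -0.01, 0, 0, 0, 0], [-0.1, -0.01, 0, 0, 0, 0], [-0.1, -0.01, 0, 0, 0, 0]]]'

```text
clock: 29.58
tcp_pos: [0.4616, -0.136, 0.2052]
orientation: [-0.001, 0.687, 0.727, -0.001]
wrist_force: [0.4, -0.0, -0.4]
finger_gap: 0.0637
grip_force: 0.0
```

```bash
python3 w.py w12 small_flower; python3 hub.py w12 .460 -.071; python3 -c "
from h import *
print(to([.460,-.071,.0265],.0525+np.pi/2))"
```

```text
[ 0.4616 -0.136   0.2052] 29.575
small_flower [([0.4575, -0.067, 0.0018], 0.82)]
annulus [ 0.4591 -0.07  ] circle [ 0.459  -0.0701] 16.9 571 z [0.0185 0.0197]
[ 0.4617 -0.1363  0.2052] [-0.45  0.15 -0.27  1.15 -0.    1.06]
[0.1308, 0.0048, 0.3574, -0.0003, 0.0001, 0.0007]
```

View pics/w12.png

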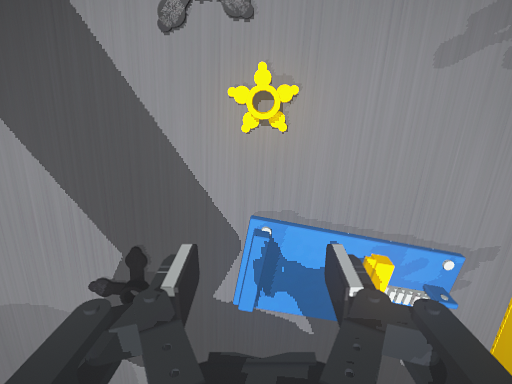

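The yellow hub is at (263,101), world (0.459, -0.070), with nothing near it.

Call:
carry_out --increments '[[[0.1, 0.004, 0.05, 0, 0, 0], [0.133, 0.0045, 0.15, 0, 0, 0], [0.133, 0.0045, 0.25, 0, 0, 0], [0.133, 0.0045, 0.32, 0, 0, 0], [0.133, 0.0045, 0.345, 0, 0, 0]]]'

```text
clock: 30.3
tcp_pos: [0.4582, -0.0698, 0.0309]
orientation: [-0.002, 0.687, 0.727, -0.002]
wrist_force: [0.0, 0.3, 0.9]
finger_gap: 0.064
grip_force: 0.0
```

Call:
carry_out --increments '[[[0, 0, 0.005, 0, 0, 0], [0, 0, 0.014, 0, 0, 0], [0, 0, 0.014, 0, 0, 0]]]'

```text
clock: 30.68
tcp_pos: [0.4605, -0.0711, 0.0265]
orientation: [0.0, 0.687, 0.726, -0.001]
wrist_force: [0.3, 0.2, -0.3]
finger_gap: 0.0641
grip_force: 0.0
```

Call:
carry_out --increments '[[[0, 0, 0, 0, 0, 0], [0, 0, 0, 0, 0, 0], [0, 0, 0, 0, 0, 0], [0, 0, 0, 0, 0, 0]]]' --jaw 1.0

```text
clock: 31.18
tcp_pos: [0.4602, -0.071, 0.0265]
orientation: [0.0, 0.687, 0.726, -0.001]
wrist_force: [-1.7, 0.8, 5.6]
finger_gap: 0.032
grip_force: 39.1
```

Call:
carry_out --increments '[[[0, 0, -0.05, 0, 0, 0], [0, 0, -0.15, 0, 0, 0], [0, 0, -0.25, 0, 0, 0], [0.08, 0, -0.3, 0, 0, 0], [0.18, 0.01, -0.3, 0, 0, 0]]]'

```text
clock: 31.8
tcp_pos: [0.4618, 0.0194, 0.1784]
orientation: [0.002, 0.688, 0.725, 0.001]
wrist_force: [0.2, 0.1, -0.6]
finger_gap: 0.0316
grip_force: 40.0
```

Call:
carry_out --increments '[[[0.11, 0.01, 0, 0, 0, 0], [0.22, 0.02, 0, 0, 0, 0], [0.33, 0.03, 0, 0, 0, 0], [0.43, 0.04, 0, 0, 0, 0], [0.45, 0.04, 0, 0, 0, 0]]]'

```text
clock: 32.42
tcp_pos: [0.4673, 0.2479, 0.1754]
orientation: [-0.001, 0.686, 0.728, -0.001]
wrist_force: [0.1, -0.8, -0.9]
finger_gap: 0.0316
grip_force: 40.0
```

Call:
carry_out --increments '[[[0, 0, 0, 0, 0, 0], [0, 0, 0, 0, 0, 0]]]'

```text
clock: 32.67
tcp_pos: [0.4675, 0.244, 0.1754]
orientation: [-0.001, 0.688, 0.726, -0.001]
wrist_force: [-0.1, -0.6, -1.1]
finger_gap: 0.0319
grip_force: 40.0
```

```bash
python3 -c "
from h import *
s=env.get_state();print(s['tcp_pos'],s['finger_gap'],to([.4765,.2735,.15],.0525+np.pi/2))"
```

```text
[0.46748017 0.24398673 0.17536065] 0.03185224573074475 [0.058, 0.0213, 0.0506, -0.0004, 0.0002, 0.0002]
```

Call:
carry_out --increments '[[[0.03, 0.01, 0, 0, 0, 0], [0.057, 0.021, 0.02, 0, 0, 0], [0.057, 0.021, 0.05, 0, 0, 0], [0.057, 0.021, 0.05, 0, 0, 0], [0.057, 0.021, 0.05, 0, 0, 0]]]'

```text
clock: 33.3
tcp_pos: [0.4761, 0.2739, 0.15]
orientation: [-0.001, 0.687, 0.726, -0.001]
wrist_force: [0.3, -0.6, -0.8]
finger_gap: 0.0317
grip_force: 40.0
```

```bash
python3 -c "
from h import *
s=env.get_state();print(s['tcp_pos'],to([.4763,.2732,.0835],.0525+np.pi/2))"
```

```text
[0.47607099 0.27392738 0.14998729] [-0.0014, 0.0008, 0.133, -0.0005, 0.0002, 0.0004]
```

Call:
carry_out --increments '[[[-0.001, 0.001, 0.03, 0, 0, 0], [-0.001, 0.001, 0.06, 0, 0, 0], [-0.001, 0.001, 0.09, 0, 0, 0], [-0.001, 0.001, 0.12, 0, 0, 0], [-0.001, 0.001, 0.134, 0, 0, 0]]]'

```text
clock: 33.92
tcp_pos: [0.4762, 0.2734, 0.0823]
orientation: [-0.001, 0.687, 0.726, -0.002]
wrist_force: [-9.0, -2.6, 36.4]
finger_gap: 0.0321
grip_force: 43.5
```

Call:
carry_out --increments '[[[0, 0, 0, 0, 0, 0], [0, 0, 0, 0, 0, 0], [0, 0, 0, 0, 0, 0]]]'

```text
clock: 34.3
tcp_pos: [0.477, 0.2738, 0.0835]
orientation: [-0.0, 0.687, 0.726, -0.001]
wrist_force: [-1.0, -0.1, -1.0]
finger_gap: 0.0319
grip_force: 40.0
```

Call:
carry_out --increments '[[[0, 0, 0, 0, 0, 0], [0, 0, 0, 0, 0, 0], [0, 0, -0.06, 0, 0, 0], [0, 0, -0.13, 0, 0, 0], [-0.08, 0, -0.2, 0, 0, 0]]]' --jaw 0.25

```text
clock: 34.92
tcp_pos: [0.4794, 0.235, 0.1845]
orientation: [-0.0, 0.686, 0.728, -0.0]
wrist_force: [-0.1, -0.0, -0.2]
finger_gap: 0.064
grip_force: 0.0
```

Call:
carry_out --increments '[[[-0.06, 0, -0.04, 0, 0, 0], [-0.06, 0, -0.04, 0, 0, 0], [-0.06, 0, -0.04, 0, 0, 0], [-0.06, 0, -0.04, 0, 0, 0]]]'

```text
clock: 35.42
tcp_pos: [0.4803, 0.2044, 0.2024]
orientation: [-0.001, 0.687, 0.727, -0.002]
wrist_force: [0.6, 0.2, 0.4]
finger_gap: 0.0643
grip_force: 0.0
```

```bash
python3 w.py w13; python3 st.py w13 .056; python3 st.py w13 .038|tail -1;  python3 st.py w13 .020|tail -1
```

```text
[0.4803 0.2044 0.2024] 35.425
stemtop 903 [0.4764 0.2749 0.0758]
hub 990 ((477.1551208496094, 274.5443420410156), 16.933881759643555) [0.4769 0.2749 0.0747]
blade plane slope,z [0.0004 0.0016 0.0608] 1117
blade plane slope,z [0.0001 0.0002 0.0428] 2553
blade plane slope,z [ 0.0011 -0.0029  0.0212] 7022
```

View pics/w13.png

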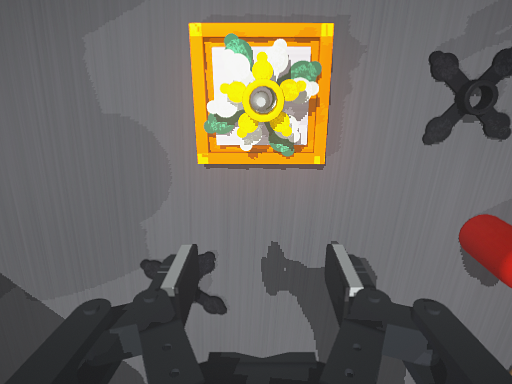

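All three rosettes lie flat and stacked on the stem at (263,100), green under white under yellow, with blade heights of about 21, 43 and 61 mm. The can is standing at (488,250). Handing in.

```bash
python3 -c "
from h import *
print(env.hand_in())"
```

```text
the job is handed in; nothing more can be done
None
```

The job is done and handed in: pawl lifted, jaw slid back, foot flat in the turntable seat, and green, white and yellow rosettes stacked flat on the stem with the can untouched; the hand-in returned no verdict.

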